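# Set the sprung dividers to the 12 mm stitch margin on the touch gauge

### The job

Lift the small sprung dividers out of their wooden stand by the two round brass finger rests and squeeze the legs until the points are 12 mm apart. Lower them upright onto the sprung gauge plate, one point on each of its two cut lines, feeling for the plate because its height differs every time, and press only lightly. Finish holding them there: still squeezed to 12 mm, points resting lightly on the lines, nothing let go, and the loose cake of beeswax left where it was.

Things in the scene. Friction and masses are not known exactly. Their poses are not given: they have to be found in the camera images.
- dividers_grip (a point): Centre of the sprung steel dividers (86 mm tall, 90 g, standing points down in the stand), half-way between the two brass finger rests, 40 mm above the points, 46 mm below the top. z up along the tool, y from right leg to left. Each rest is a round bar, 10 mm long along x, radius 6 mm; squeeze them together along y. They measure W = 35 mm over both when free
- points_mid (a point): Place on the dividers' middle line level with the points (at 12 mm gap), half-way between them, 40 mm below dividers_grip; same axes
- point_left (a point): Tip of the left (+y) leg; legs are 8 mm thick along x
- point_right (a point): Tip of the right (-y) leg. Gap G = distance from point_left to point_right = 2 W - 36 mm, W being the width over the finger rests: 34 mm when free, 12 mm at W = 24 mm; closed stop near 7 mm
- dividers: The bow at the top of the dividers, which carries both legs; origin at points_mid, same axes. The legs spring back with about 3 N a side when just squeezed and 9 N a side at 12 mm
- stand: Wooden stand: base 60 x 60 x 10 mm, on which the points rest; origin under its centre. Two narrow upright cheeks (15 mm wide in y, up to 80 mm above the table, 12 mm apart) stand before and behind the dividers; nothing stands beside the finger rests. The dividers lift straight up, 75 mm to come clear
- gauge: Touch gauge, fixed: dark wooden block 60 x 60 x 30 mm, brass clamp knob on its -x side; origin under its centre. On a post above it a metal plate 50 x 50 x 6 mm with two black lines 42 mm long, along the gauge's x at y = +6 and -6 mm. The plate's top is 44 to 56 mm above the table; it is sprung: about 1 N to start, then 0.8 N per mm, stop after 8 mm
- gauge_mark (a point): Point on the gauge's middle axis at the block's top, 30 mm above the table: the middle between the two lines seen from above (not their height); x along the lines
- wax_cake: Round cake of beeswax 48 mm across, 16 mm high, lying loose between stand and gauge; leave it alone
Not all that is in view belongs to the job. There is more than one size of the stand; the one meant has the size given above.

How it is judged:
On the way:
1. the dividers are lifted clear of the stand, held by the fingers (height (world z) of points_mid above 0.083 m and contact force between dividers and the fingers above 0.5 N and contact force between dividers and stand below 0.05 N), for 0.2 s.
At the end, for the whole second after the job is handed in: Held by the fingers, still, upright within 0.15 rad; points 9.5 to 14.5 mm apart, pressing on the gauge with 0.3 to 10 N; their middle within 4 mm of the middle between the lines (18 mm along them), turned within 0.25 rad of them; wax cake moved under 30 mm (distance between point_left and point_right between 0.0095 and 0.0145 m and contact force between dividers and gauge between 0.3 and 10 N and contact force between dividers and the fingers above 2 N and height (world z) of points_mid between 0.034 and 0.062 m and y of points_mid in the frame of gauge between -0.004 and 0.004 m and x of points_mid in the frame of gauge between -0.018 and 0.018 m and angle between the x axis of dividers and the x axis of gauge, either way round below 0.25 rad and angle between dividers's own z axis and vertical below 0.15 rad and linear speed of dividers below 0.01 m/s and distance of wax_cake from where it was at the start of the episode below 0.03 m); the arm keeps its last pose, push and grip.
It fails at once if the dividers are pressed hard on the gauge (over 20 N) (contact force between dividers and gauge above 20 N).
It fails at once if the beeswax is pushed away (over 30 mm) (distance of wax_cake from where it was at the start of the episode above 0.03 m).
It also fails if it takes over 35 s, if anything falls off the work surface, if the arm or the gripper's body presses on something with over 40 N, if the wrist force passes 120 N, or if a joint passes its speed limit or range.

### The arm

A 6-joint arm with a two-finger parallel gripper is mounted at the origin on a cart in front of the work surface, level with it; the furniture and walls round the work are solid. World frame = base frame: x ahead of the robot, y to its left, z up, the work surface at z = 0. Lengths are in m, angles in rad, forces in N, time in s.
With the tool pointing down it reaches from about 0.3 to 0.775 m from the base axis. Payload 14.6 kg.
Tool frame: the origin (TCP) lies between the finger pads; the fingertips stand 19 mm ahead of it and the grasp point (between the pads) is the TCP; z points along the fingers, y is the direction in which the jaws open and shut (so a half turn about z gives the same grasp; the last joint's range is limited). The gripper opens to 94 mm and grips with 3 to 60 N. Pads are 16 mm wide; open, the fingers measure 119 mm over their backs; the gripper's body (75 mm by 177 mm) begins 78 mm behind the grasp point.
Start: joints at [-1.309, 0.3, 1.521, -0, 1.321, -0.067], TCP at [0.178, -0.521, 0.201] pointing down, gripper open.
Joint ranges: [-3.03, 3.03], [-0.79, 2.21], [0.23, 2.52], [-1.04, 4.18], [0, 3.07], [-2.55, 2.55]. Speed limits (rad/s): [2.22, 2.22, 2.57, 3.14, 3.14, 3.14].

### API

Orientations are given as [roll, pitch, yaw] about the fixed x, y, z axes, in that order (R = Rz(yaw) Ry(pitch) Rx(roll)).
In Python, from station import telemetry, vision, ctrl gives the robot as it stands. The module is installed in compiled form; this text tells all that it offers.
- The arm moves only by the shell command python3 -m creep 'ROWS' [FORCE]. ROWS is JSON, a list of rows, each a list of 3 entries, a list of its own where there are three numbers: the shift along the tool's x, y, z in units of 50 mm (1.0 is 50 mm), then the turn about the tool's z in units of 8 degrees (1.0 is 8 degrees), then the opening, from 0 (shut) to 1 (fully open). In form: [[[tx, ty, tz], twist, gripper], ...]. A call has 1 to 12 rows; each row is the pose to reach, as a shift and turn from the pose commanded when the call began, along the tool's axes at that moment; what a row does not reach only later rows make up. A row lasts 1/10 s, in which the tool goes at most 50 mm and 8.59 degrees, less where a joint would pass 70% of its speed; a pose out of reach is approached as far as the arm can. A call with a gripper value outside its range is refused whole. The fingers move at their own pace and stop on an object; FORCE is the grip in N (left out, the last holds). Time passes only in rows, so rows that repeat a pose let the fingers close. It gives the time, the measured TCP pose, the force and the opening at its end, in the units of the state.
- telemetry.get_obs(): the state, without advancing time (a new reading comes with each control period).
- vision.camera(name): name is "side" or "top" or "wrist"; returns a dict with "img" (400x640x3 uint8, red, green, blue), "depth" (400x640 float32, m along the optical axis (not along the pixel's ray), 0 where there is no reading), "vertical_fov" (degrees; the focal length in pixels is half the picture's height over the tangent of half this angle, whatever the lens; pixels are square), "cx", "cy" (the principal point, pixels), "extrinsics" (4x4, takes a point from camera to world coordinates); the wrist camera has in their place "hand_eye" (4x4, takes a point from camera to tool coordinates, whose origin is the TCP and whose axes are the flange's). Camera axes: x right, y down, z forward; pixel columns grow to the right and rows downward; lengths in m; the calibration is good to about 2 mm. A picture is of the moment at which its call begins: read the wrist's pose just before it.
- ctrl.hand_in(): hands the job in, once; it reports no verdict.
The state is a dict: "time_s": time; "qpos": joint angles; "joint_vel": joint speeds; "tau": joint torques, N m; "ee_pos": TCP position; "eef_rot": TCP orientation; "force": force on the tool from outside, world axes, zero at the start; "moment": the same for the moment, N m; "grip_width": finger opening in m.
Only numpy, scipy, OpenCV 4.12 (cv2) and the standard library are available. Lean on these libraries where they do the work, as an engineer would, in place of code of your own. Each camera call takes 0.05 s, during which the arm holds its last target.

## Working session

There is one attempt and no reset: what is moved stays moved. The work goes in short steps, Python scripts to look and compute and a shell command to move; the robot and the scene stay as the last step left them, time stands still between calls to the robot, and variables do not carry over. Pictures are saved under pics/ and viewed, and the job is handed in when it is done.

```bash
mkdir -p pics; cat > h.py <<'E'
import numpy as np, cv2
from station import telemetry, vision, ctrl
from scipy.spatial.transform import Rotation as R
def T_tool(o):
    T=np.eye(4); T[:3,:3]=R.from_euler('xyz',o['eef_rot']).as_matrix(); T[:3,3]=o['ee_pos']; return T
def shot(name):
    o=telemetry.get_obs(); c=vision.camera(name)
    c['E']=c['extrinsics'] if name!='wrist' else T_tool(o)@np.array(c['hand_eye'])
    c['E']=np.array(c['E']); c['f']=c['img'].shape[0]/2/np.tan(np.radians(c['vertical_fov'])/2)
    return c
def save(c,fn): cv2.imwrite(fn,c['img'][:,:,::-1])
def ray(c,u,v):
    d=np.array([(u-c['cx'])/c['f'],(v-c['cy'])/c['f'],1]); return c['E'][:3,3], c['E'][:3,:3]@d
def onplane(c,u,v,z):
    o,d=ray(c,u,v); return o+d*(z-o[2])/d[2]
def dpt(c,u,v):
    o,d=ray(c,u,v); return o+d*c['depth'][int(v),int(u)]
def proj(c,p):
    q=np.linalg.inv(c['E'])@np.append(p,1); return q[0]/q[2]*c['f']+c['cx'],q[1]/q[2]*c['f']+c['cy']
E
python3 - <<'E'
from h import *
import pickle
print(telemetry.get_obs())
for n in ['top','side','wrist']:
    c=shot(n); save(c,f'pics/{n}0.png'); pickle.dump(c,open(f'{n}0.pkl','wb')); print(n,c['f'],c['cx'],c['cy'],c['E'].round(3).tolist())
E
```

```text
{'time_s': 0.0, 'qpos': array([-1.30859191e+00,  3.00463679e-01,  1.52158349e+00, -2.08306339e-06,
        1.32067183e+00, -6.65622209e-02]), 'joint_vel': array([ 0.00033248,  0.00128269,  0.00160891,  0.00074597, -0.00012603,
       -0.0003541 ]), 'tau': array([-3.70064654e-04, -5.31806552e+01, -3.52734375e+01,  7.08445231e-02,
        2.44358007e-02, -4.29990610e-05]), 'ee_pos': array([ 0.17753014, -0.52028373,  0.20018938]), 'eef_rot': array([-3.14046867e+00, -7.29035325e-05,  3.28767111e-01]), 'force': array([ 0.55967792, -0.85492745,  0.16874975]), 'moment': array([-0.05144304, -0.00900597,  0.02918116]), 'grip_width': 0.09391138345991787}
top 390.57284811546134 314.497015738643 202.3547075762687 [[-0.037, -0.975, 0.22, 0.285], [-0.999, 0.037, -0.002, 0.374], [-0.006, -0.22, -0.976, 0.982], [0.0, 0.0, 0.0, 1.0]]
side 420.72570502561473 318.1420013098436 204.4328240217772 [[1.0, -0.025, 0.007, 0.497], [-0.019, -0.497, 0.867, -0.389], [-0.018, -0.867, -0.497, 0.484], [0.0, 0.0, 0.0, 1.0]]
wrist 305.2674712077074 321.07314837243126 196.05017307032466 [[0.323, -0.921, -0.217, 0.24], [-0.946, -0.315, -0.073, -0.499], [-0.001, 0.229, -0.973, 0.385], [0.0, 0.0, 0.0, 1.0]]
```

View pics/top0.png

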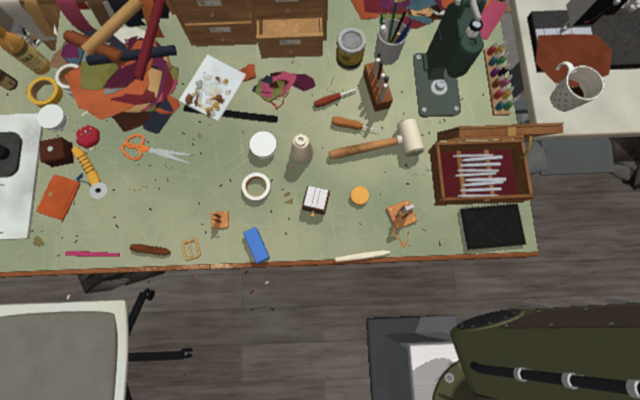

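View pics/side0.png

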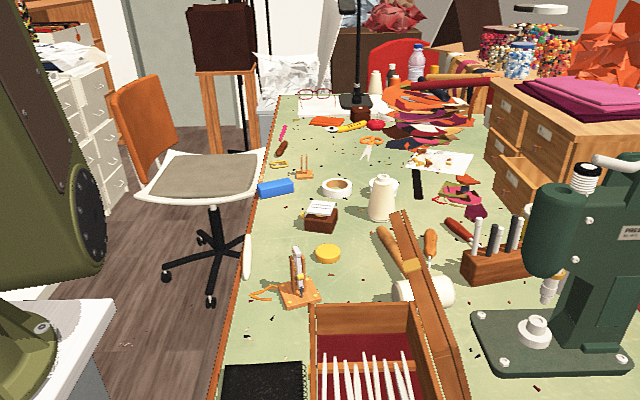

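View pics/wrist0.png

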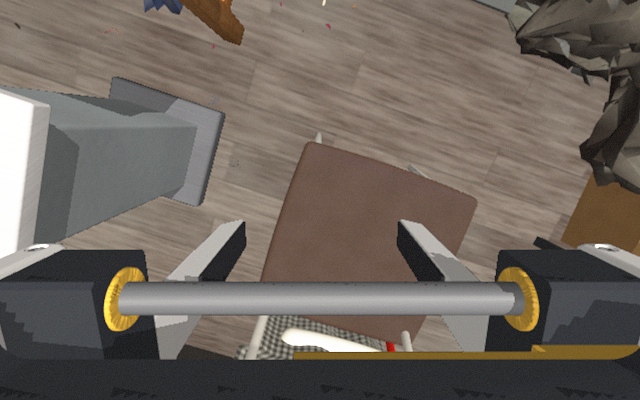

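Top view: stands at (402,215) and (220,218, looks smaller); gauge at (315,200), wax at (360,195). The side view shows the same: stand at (299,290), second one at (304,170), gauge (321,215), wax (327,254). I'll crop in close next.

```bash
python3 - <<'E'
from h import *
import pickle
t=pickle.load(open('top0.pkl','rb')); s=pickle.load(open('side0.pkl','rb'))
a=t['img'][165:265,190:430]; a=cv2.resize(a,None,fx=3.3,fy=3.3,interpolation=cv2.INTER_CUBIC); cv2.imwrite('pics/tc.png',a[:,:,::-1])
b=s['img'][150:320,240:360]; b=cv2.resize(b,None,fx=3.5,fy=3.5,interpolation=cv2.INTER_CUBIC); cv2.imwrite('pics/sc.png',b[:,:,::-1])
for u,v in [(402,215),(220,218),(315,195),(360,195)]: print(u,v,dpt(t,u,v).round(3))
for u,v in [(299,290),(299,255),(304,172),(320,210),(327,254)]: print(u,v,dpt(s,u,v).round(3))
E
```

```text
402 215 [0.462 0.152 0.012]
220 218 [0.472 0.612 0.009]
315 195 [0.513 0.369 0.05 ]
360 195 [0.518 0.254 0.012]
299 290 [0.466 0.154 0.008]
299 255 [0.47  0.144 0.088]
304 172 [0.47  0.622 0.005]
320 210 [0.507 0.353 0.045]
327 254 [0.517 0.246 0.013]
```

View pics/tc.png

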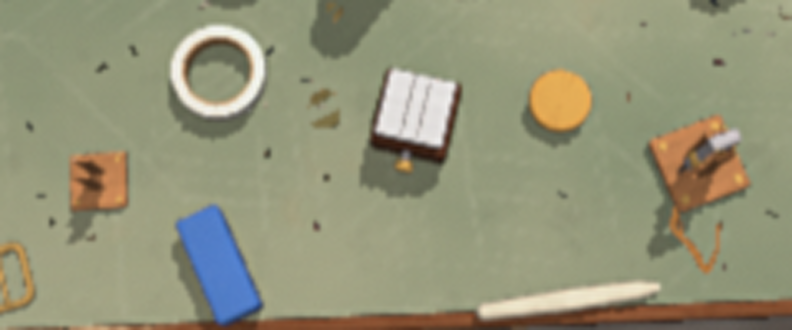

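View pics/sc.png

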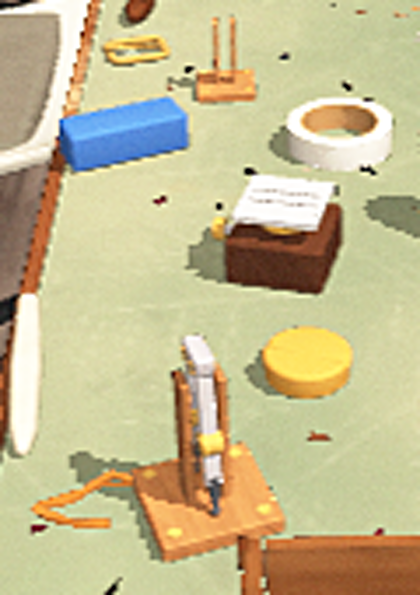

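Chosen stand: top (402,215). Its base is about 60 mm, and the bow and brass rest are visible in it. The one at (220,218) is the empty, smaller decoy. Next I measure the stand base, dividers and gauge precisely.

```bash
cat > meas.py <<'E'
from h import *
import pickle
t=pickle.load(open('top0.pkl','rb')); s=pickle.load(open('side0.pkl','rb'))
def comp(m,u,v,r=25):
    n,l,st,ce=cv2.connectedComponentsWithStats(m.astype(np.uint8))
    best=max((i for i in range(1,n) if np.hypot(*(ce[i]-[u,v]))<r),key=lambda i:st[i,4]); return l==best
def rect(c,m,z):
    v,u=np.nonzero(m); P=np.array([onplane(c,a,b,z)[:2] for a,b in zip(u,v)])
    (cx,cy),(w,h),an=cv2.minAreaRect((P*1000).astype(np.float32)); return (round(cx,1),round(cy,1)),(round(w,1),round(h,1)),round(an,1),len(u)
for n,c,ps in (('top',t,[(402,215),(220,218)]),('side',s,[(299,290),(304,172)])):
    hsv=cv2.cvtColor(c['img'],cv2.COLOR_RGB2HSV)
    H,W=c['depth'].shape
    vv,uu=np.mgrid[:H,:W]; d=np.stack([(uu-c['cx'])/c['f'],(vv-c['cy'])/c['f'],np.ones((H,W))],-1)*c['depth'][...,None]
    Pw=d@c['E'][:3,:3].T+c['E'][:3,3]; c['P']=Pw
    for (x,y) in [(0.465,0.152),(0.472,0.612)]:
        reg=(abs(Pw[...,0]-x)<.06)&(abs(Pw[...,1]-y)<.06)&(c['depth']>0)
        base=reg&(Pw[...,2]>0.005)&(Pw[...,2]<0.015)
        P=Pw[base][:,:2]*1000
        print(n,'base',cv2.minAreaRect(P.astype(np.float32)),base.sum())
        for lo,hi in [(.03,.06),(.06,.083),(.083,.11)]:
            q=reg&(Pw[...,2]>lo)&(Pw[...,2]<hi)
            if q.sum(): print('  z',lo,hi,q.sum(),Pw[q].mean(0).round(4),Pw[q].min(0).round(3),Pw[q].max(0).round(3))
    reg=(abs(Pw[...,0]-.51)<.05)&(abs(Pw[...,1]-.362)<.055)&(c['depth']>0)
    q=reg&(Pw[...,2]>.036)
    P=Pw[q]; print(n,'plate',cv2.minAreaRect((P[:,:2]*1000).astype(np.float32)),q.sum(),np.percentile(P[:,2],[5,50,95]))
    reg=(abs(Pw[...,0]-.517)<.04)&(abs(Pw[...,1]-.25)<.04)&(Pw[...,2]>.009); print('wax',Pw[reg].mean(0),reg.sum())
E
python3 meas.py
```

```text
top base ((465.29925537109375, 152.30795288085938), (116.97529602050781, 121.19149780273438), 88.39450073242188) 518
  z 0.03 0.06 46 [0.46   0.1596 0.0488] [0.452 0.136 0.031] [0.472 0.17  0.06 ]
  z 0.06 0.083 47 [0.462  0.1564 0.0746] [0.452 0.143 0.061] [0.475 0.165 0.083]
  z 0.083 0.11 53 [0.464  0.1533 0.0948] [0.453 0.142 0.083] [0.475 0.163 0.1  ]
top base ((470.65625, 613.1018676757812), (117.80421447753906, 115.37872314453125), 89.9747543334961) 357
  z 0.03 0.06 32 [0.4684 0.6125 0.046 ] [0.46  0.608 0.031] [0.476 0.619 0.059]
  z 0.06 0.083 8 [0.4688 0.6139 0.0609] [0.463 0.609 0.06 ] [0.475 0.619 0.063]
top plate ((506.2851257324219, 367.7574462890625), (57.67995834350586, 52.913185119628906), 76.37496185302734) 411 [0.045638   0.04885922 0.05182268]
wax [0.51637069 0.25693022 0.01715016] 279
side base ((465.4667663574219, 151.0122833251953), (59.92081832885742, 61.815521240234375), 18.955829620361328) 762
  z 0.03 0.06 230 [0.4663 0.1436 0.0462] [0.453 0.133 0.03 ] [0.478 0.162 0.06 ]
  z 0.06 0.083 185 [0.4659 0.1459 0.0719] [0.454 0.138 0.06 ] [0.478 0.16  0.083]
  z 0.083 0.11 93 [0.4657 0.1479 0.0916] [0.458 0.14  0.083] [0.473 0.161 0.096]
side base ((462.1781005859375, 633.1685791015625), (49.84003448486328, 98.17589569091797), 23.50868797302246) 100
  z 0.03 0.06 35 [0.4703 0.6096 0.0435] [0.463 0.606 0.03 ] [0.479 0.617 0.057]
side plate ((509.3197021484375, 366.7479248046875), (52.073974609375, 49.809898376464844), 74.46350860595703) 347 [0.04200881 0.04563385 0.04693186]
wax [0.51793823 0.25248665 0.01381785] 344
```

```bash
cat >> meas.py <<'E'
print('----')
for n,c,p in (('top',t,(400,215)),('side',s,(300,292))):
    im=c['img'].astype(int); hsv=cv2.cvtColor(c['img'],cv2.COLOR_RGB2HSV)
    vv,uu=np.mgrid[:400,:640]
    m=(hsv[...,0]<16)&(hsv[...,1]>90)&(np.hypot(uu-p[0],vv-p[1])<45)
    for nm,mm in (('wood',m&(c['P'][...,2]<.016)&(c['P'][...,2]>.003)),):
        mm=comp(cv2.morphologyEx(mm.astype(np.uint8),cv2.MORPH_CLOSE,np.ones((3,3))),*p)
        vis=c['img'].copy(); vis[mm]=[255,0,255]
        a,b=p; cv2.imwrite(f'pics/m_{n}.png',cv2.resize(vis[b-60:b+60,a-60:a+60],None,fx=4,fy=4)[:,:,::-1])
        print(n,'stand',rect(c,mm,.010))
    p=(315,198) if n=='top' else (320,212)
    for nm,mm,z in (('white',(hsv[...,1]<60)&(hsv[...,2]>150),.049),):
        mm=comp(cv2.morphologyEx((mm&(np.hypot(uu-p[0],vv-p[1])<30)).astype(np.uint8),cv2.MORPH_CLOSE,np.ones((3,3))),*p)
        for z in (.046,.049,.052): print(n,'plate',z,rect(c,mm,z))
E
python3 meas.py | sed -n '/----/,$p'
```

```text
----
top stand ((441.6, 148.6), (109.8, 66.3), 13.9, 452)
top plate 0.046 ((507.5, 369.7), (143.4, 146.9), 87.8, 2026)
top plate 0.049 ((506.8, 369.7), (143.0, 146.4), 87.8, 2026)
top plate 0.052 ((506.1, 369.7), (142.5, 145.9), 87.8, 2026)
side stand ((465.8, 146.3), (60.2, 65.7), 18.2, 598)
side plate 0.046 ((506.1, 357.5), (232.6, 121.2), 86.9, 1710)
side plate 0.049 ((506.0, 352.4), (231.0, 120.4), 86.9, 1710)
side plate 0.052 ((505.9, 347.3), (229.4, 119.5), 86.9, 1710)
```

```bash
python3 -m creep '[[[0.6,-0.68,-0.3],0,1],[[1.2,-1.35,-0.6],0,1],[[1.8,-2.0,-0.9],0,1],[[2.4,-2.7,-1.2],0,1],[[3.0,-3.4,-1.2],0,1],[[3.7,-4.05,-1.2],0,1],[[4.3,-4.7,-1.2],0,1],[[4.9,-5.4,-1.2],0,1],[[5.5,-6.1,-1.2],0,1],[[6.1,-6.75,-1.2],0,1],[[6.7,-7.4,-1.2],0,1],[[7.3,-8.1,-1.2],0,1]]' 20
```

```text
time_s: 1.35
ee_pos: [0.3925, -0.0175, 0.2608]
eef_rot: [3.141, -0.0, 0.329]
force: [0.6, -0.6, -0.2]
grip_width: 0.094
```

```bash
python3 -m creep '[[[0.6,-0.68,0],0,1],[[1.25,-1.35,0],0,1],[[1.9,-2.0,0],0,1],[[2.5,-2.7,0],0,1],[[2.5,-2.7,0],0,1]]'
python3 - <<'E'
from h import *
import pickle
print(telemetry.get_obs()['ee_pos'])
c=shot('wrist'); save(c,'pics/w1.png'); pickle.dump(c,open('w1.pkl','wb'))
E
```

```text
time_s: 1.85
ee_pos: [0.4675, 0.1525, 0.2597]
eef_rot: [-3.141, 0.001, 0.333]
force: [1.1, -0.5, 0.4]
grip_width: 0.0942
[0.46754045 0.15246661 0.25972668]
```

View pics/w1.png

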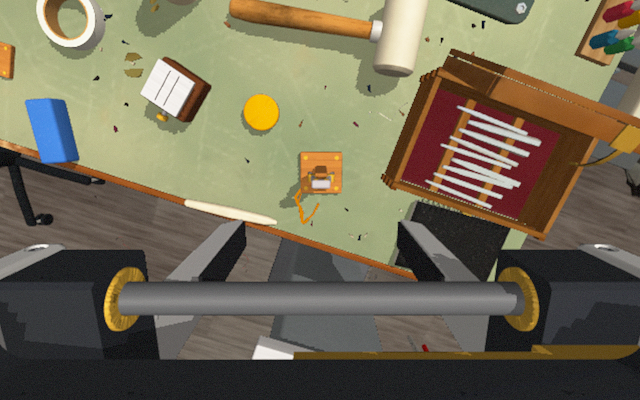

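The wrist view shows the stand at (321,174), nearly square with the tool. The gauge is at (175,90) and the wax at (261,113).

```bash
cat > meas2.py <<'E'
from h import *
import pickle,sys
c=pickle.load(open('w1.pkl','rb'))
hsv=cv2.cvtColor(c['img'],cv2.COLOR_RGB2HSV); vv,uu=np.mgrid[:400,:640]
def go(nm,m,z,win):
    u0,u1,v0,v1=win; m=m&(uu>u0)&(uu<u1)&(vv>v0)&(vv<v1)
    m=cv2.morphologyEx(m.astype(np.uint8),cv2.MORPH_CLOSE,np.ones((5,5)))
    n,l,st,ce=cv2.connectedComponentsWithStats(m); i=1+np.argmax(st[1:,4]); m=l==i
    v,u=np.nonzero(m); P=np.array([onplane(c,a,b,z)[:2] for a,b in zip(u,v)])*1000
    r=cv2.minAreaRect(P.astype(np.float32)); print(nm,np.round(r[0],1),np.round(r[1],1),round(r[2],1),m.sum(),'px',u.mean().round(1),v.mean().round(1))
    return m
vis=c['img'].copy()
a=go('stand',(hsv[...,0]<20)&(hsv[...,1]>110),.010,(298,345,149,194)); vis[a]=(255,0,255)
for z in (.046,.049,.052):
  b=go('plate',(hsv[...,1]<40)&(hsv[...,2]>170),z,(138,215,52,128))
vis[b]=(0,255,255)
w=go('wax',(hsv[...,0]>17)&(hsv[...,0]<28)&(hsv[...,1]>200)&(hsv[...,2]>180),.016,(240,285,90,135)); vis[w]=(0,0,255)
o=np.vstack([np.hstack([x[140:200,290:350],x[55:125,140:210][:60,:60]]) for x in (vis,c['img'])])
cv2.imwrite('pics/m2.png',cv2.resize(o,None,fx=4.8,fy=4.8,interpolation=cv2.INTER_NEAREST)[:,:,::-1])
E
python3 meas2.py
```

```text
stand [464.5 153.1] [59.5 61.3] 19.1 1565 px 320.5 171.0
plate [508.2 369. ] [50.4 50.5] 74.7 1738 px 166.6 87.3
plate [508.4 367.5] [50.  50.2] 74.7 1738 px 166.6 87.3
plate [508.6 366. ] [49.6 49.8] 74.7 1738 px 166.6 87.3
wax [517.6 256.1] [44.5 46.3] 19.1 971 px 260.9 111.9
```

View pics/m2.png

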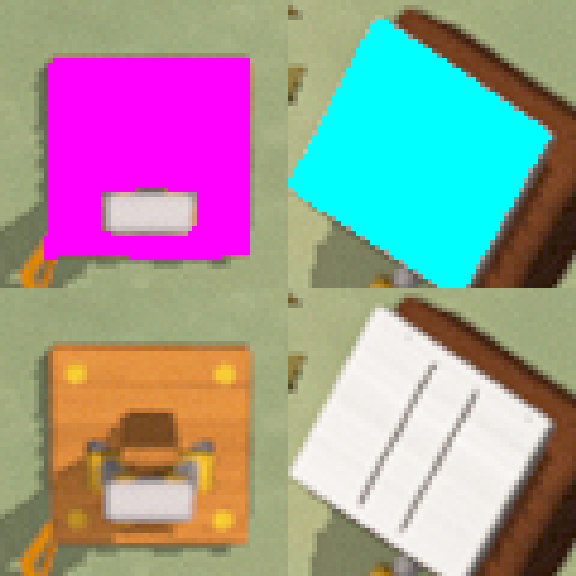

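```bash
python3 - <<'E'
from h import *
import pickle
c=pickle.load(open('w1.pkl','rb'))
f=lambda a,b,o:(o[0]+(a)/4.8-.4,o[1]+(b)/4.8-.4)
print('bow',onplane(c,*f(149,500-288,(290,140)),.096))
for x in (94,203): print('rest',onplane(c,*f(x,470-288,(290,140)),.055))
for z in (.046,.050):
  L=[onplane(c,*f(x,y-288,(140,55)),z)[:2] for x,y in ((362,500),(434,365),(404,530),(476,393))]
  print(z,np.mean(L,0),[np.degrees(np.arctan2(*(b-a)[::-1])) for a,b in (L[:2],L[2:])], np.linalg.norm(L[1]-L[0]))
for (u,v) in [(165,85),(170,90),(175,85)]: print(dpt(c,u,v))
print(telemetry.get_obs())
E
```

```text
bow [0.46559055 0.1522823  0.096     ]
rest [0.46092957 0.16645208 0.055     ]
rest [0.47053904 0.13869567 0.055     ]
0.046 [0.53259599 0.29851716] [np.float64(-13.473514596267457), np.float64(-12.764923340341396)] 0.039011065006239465
0.05 [0.53257146 0.29726559] [np.float64(-13.473514596267503), np.float64(-12.764923340341348)] 0.03861971080127608
[0.51091066 0.37118332 0.04693306]
[0.50728464 0.36316334 0.04882836]
[0.51494986 0.35945603 0.04707442]
{'time_s': 1.9, 'qpos': array([2.36953670e-01, 1.25745939e-01, 1.59397242e+00, 3.28069963e-05,
       1.42358209e+00, 1.47575258e+00]), 'joint_vel': array([-0.0572929 , -0.04578213,  0.03874687, -0.00688878,  0.00167144,
       -0.0267948 ]), 'tau': array([  2.66153768, -42.40540981, -38.09735656,   0.20723937,
        -0.16111834,   0.5908275 ]), 'ee_pos': array([0.46694586, 0.15042419, 0.25987223]), 'eef_rot': array([-3.14139828e+00,  1.69701011e-03,  3.31992740e-01]), 'force': array([-1.03143713, -0.33257424, -0.19520912]), 'moment': array([0.00199158, 0.02895872, 0.01649765]), 'grip_width': 0.09396947934226146}
```

```bash
python3 -m creep '[[[0,-0.04,0.5],0,1],[[0,-0.04,1.2],0,1],[[0,-0.04,1.9],0,1],[[0,-0.04,2.5],0,0.8],[[0,-0.04,2.8],0,0.7],[[0,-0.04,2.8],0,0.6],[[0,-0.04,2.8],0,0.6]]' 20
python3 - <<'E'
from h import *
import pickle
o=telemetry.get_obs(); print(o['ee_pos'],o['eef_rot'],o['grip_width'],o['force'])
c=shot('wrist'); save(c,'pics/w2.png'); pickle.dump(c,open('w2.pkl','wb'))
c=pickle.load(open('w1.pkl','rb'))
f=lambda a,b,o:(o[0]+(a)/4.8-.4,o[1]+(b)/4.8-.4)
for z in (.046,.050):
  L=[onplane(c,*f(x-288,y-288,(140,55)),z)[:2] for x,y in ((362,500),(434,365),(404,530),(476,393))]
  print(z,np.mean(L,0),[np.degrees(np.arctan2(*(b-a)[::-1])) for a,b in (L[:2],L[2:])], np.linalg.norm(L[1]-L[0]))
E
```

```text
time_s: 2.6
ee_pos: [0.4665, 0.15, 0.1216]
eef_rot: [3.141, -0.001, 0.328]
force: [0.6, 0.7, 0.8]
grip_width: 0.0655
[0.46650132 0.14998025 0.12155741] [ 3.14148111e+00 -5.36007231e-04  3.27923998e-01] 0.06550038285738115 [0.57702992 0.65729346 0.76320978]
0.046 [0.50828949 0.36878287] [np.float64(-15.287111051450724), np.float64(-14.607234596991473)] 0.03984256734631855
0.05 [0.5085088  0.36682641] [np.float64(-15.287111051450704), np.float64(-14.60723459699148)] 0.03944287161217166
```

View pics/w2.png

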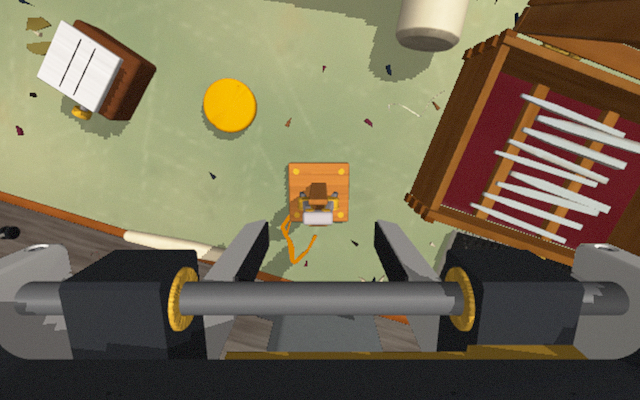

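Bow at (318,218), with the base square around it and the finger gap centred near column 321. I'll check the offset before descending.

```bash
python3 - <<'E'
from h import *
import pickle
c=pickle.load(open('w2.pkl','rb'))
x=c['img'][155:240,280:360]; cv2.imwrite('pics/w2c.png',cv2.resize(x,None,fx=7,fy=7,interpolation=cv2.INTER_NEAREST)[:,:,::-1])
print('bow',onplane(c,318,217,.096), 'stand',[onplane(c,*p,.010)[:2].round(4) for p in ((288.5,163),(348.5,163),(350,222),(287,222))])
E
```

```text
bow [0.46653306 0.15213461 0.096     ] stand [array([0.4838, 0.1892]), array([0.5027, 0.1339]), array([0.4466, 0.1119]), array([0.4259, 0.1726])]
```

View pics/w2c.png

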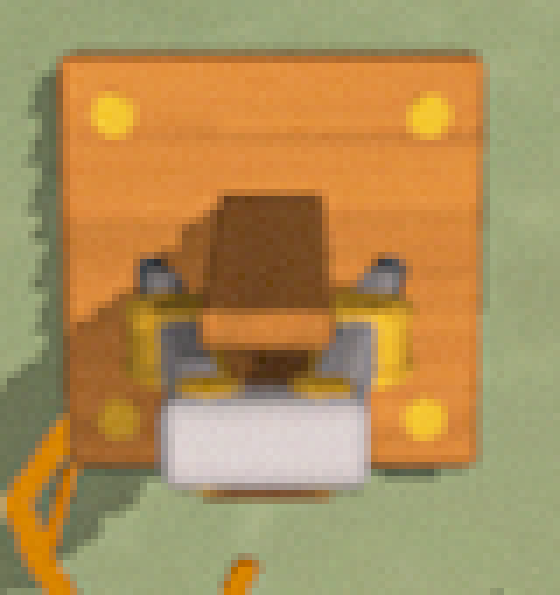

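```bash
python3 -m creep '[[[0,-0.05,0.2],0,0.55],[[0,-0.05,0.5],0,0.55],[[0,-0.05,0.8],0,0.55],[[0,-0.05,1.1],0,0.55],[[0,-0.05,1.35],0,0.55],[[0,-0.05,1.4],0,0.55],[[0,-0.05,1.4],0,0.55],[[0,-0.05,1.4],0,0.55]]' 20
python3 -c "
from h import *
o=telemetry.get_obs(); print(o['ee_pos'],o['eef_rot'],o['grip_width'],o['force'])"
```

```text
time_s: 3.45
ee_pos: [0.4659, 0.1531, 0.0513]
eef_rot: [3.141, -0.001, 0.329]
force: [1.3, -0.2, -0.1]
grip_width: 0.0517
[0.46588135 0.15314361 0.05134453] [ 3.14149883e+00 -9.54872717e-04  3.28882203e-01] 0.051671406463893683 [ 1.32030745 -0.16597572 -0.06819936]
```

```bash
python3 -m creep '[[[0,0,0.02],0,0.45],[[0,0,0.02],0,0.4],[[0,0,0.02],0,0.37],[[0,0,0.02],0,0.33],[[0,0,0.02],0,0.29],[[0,0,0.02],0,0.26],[[0,0,0.02],0,0.255],[[0,0,0.02],0,0.255],[[0,0,0.02],0,0.255]]' 25
python3 -c "
from h import *
o=telemetry.get_obs(); print(o['ee_pos'],o['eef_rot'],o['grip_width'],o['force'])
c=shot('side');cv2.imwrite('pics/s2.png',cv2.resize(c['img'][200:330,220:380],None,fx=4,fy=4)[:,:,::-1])"
```

```text
time_s: 4.35
ee_pos: [0.4658, 0.1531, 0.0501]
eef_rot: [3.142, -0.001, 0.329]
force: [-0.2, -0.5, 4.4]
grip_width: 0.0239
[0.46578832 0.15312297 0.05005985] [ 3.14157582e+00 -7.52872597e-04  3.28798863e-01] 0.02386492096653944 [-0.24071585 -0.48406461  4.44969698]
```

View pics/s2.png

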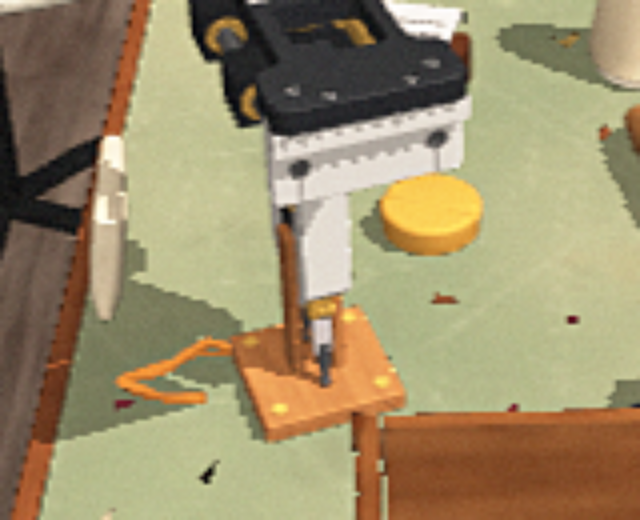

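The finger is on the brass rest, with a width of 23.9 mm. Lifting straight up.

```bash
python3 -m creep '[[[0,0,-0.1],0,0.255],[[0,0,-0.3],0,0.255],[[0,0,-0.6],0,0.255],[[0,0,-0.9],0,0.255],[[0,0,-1.2],0,0.255],[[0,0,-1.5],0,0.255],[[0,0,-1.8],0,0.255],[[0,0,-2.0],0,0.255],[[0,0,-2.1],0,0.255],[[0,0,-2.1],0,0.255],[[0,0,-2.1],0,0.255],[[0,0,-2.1],0,0.255]]' 25
python3 -c "
from h import *
o=telemetry.get_obs(); print(o['ee_pos'],o['eef_rot'],o['grip_width'],o['force'])
c=shot('side');cv2.imwrite('pics/s3.png',cv2.resize(c['img'][170:330,220:380],None,fx=3.75,fy=3.75)[:,:,::-1])
c=shot('wrist');save(c,'pics/w3.png')"
```

```text
time_s: 5.6
ee_pos: [0.4653, 0.1529, 0.1541]
eef_rot: [-3.141, 0.001, 0.329]
force: [0.8, 0.2, 0.1]
grip_width: 0.0237
[0.46525869 0.15294922 0.15414114] [-3.14149819e+00  1.06910412e-03  3.28794433e-01] 0.02365672677110167 [0.75068182 0.19817031 0.10780952]
```

View pics/s3.png

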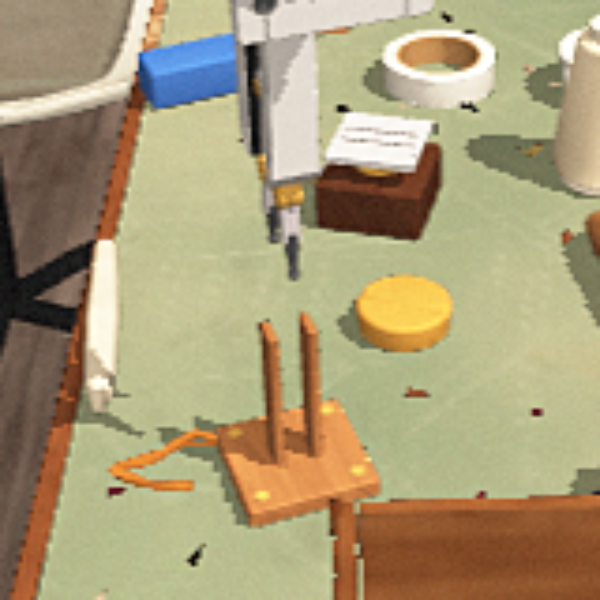

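View pics/w3.png

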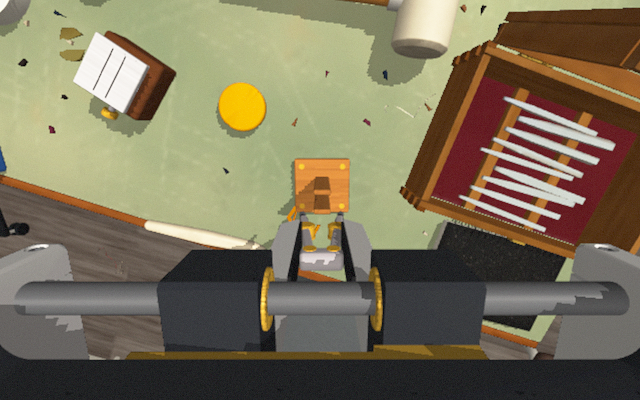

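```bash
python3 -m creep '[[[0.05,-0.1,0],0.1,0.255],[[0.2,-0.3,0],0.4,0.255],[[0.4,-0.7,0],0.8,0.255],[[0.65,-1.15,0],1.3,0.255],[[0.95,-1.65,0],1.8,0.255],[[1.25,-2.15,0],2.3,0.255],[[1.55,-2.65,0],2.9,0.255],[[1.8,-3.1,0],3.4,0.255],[[2.0,-3.45,0],3.8,0.255],[[2.15,-3.68,0],4.0,0.255],[[2.2,-3.78,0],4.1,0.255],[[2.2,-3.78,0],4.1,0.255]]' 25
python3 -m creep '[[[0,0,0],0,0.255],[[0,0,0],0,0.255]]'
python3 -c "
from h import *
import pickle
o=telemetry.get_obs(); print(o['qpos'],o['ee_pos'],o['eef_rot'],o['grip_width'],o['force'])
c=shot('side');pickle.dump(c,open('s4.pkl','wb'));cv2.imwrite('pics/s4.png',cv2.resize(c['img'][120:260,260:400],None,fx=4.2,fy=4.2)[:,:,::-1])
c=shot('wrist');pickle.dump(c,open('w4.pkl','wb'));save(c,'pics/w4.png')"
```

```text
time_s: 6.9
ee_pos: [0.5083, 0.3679, 0.1543]
eef_rot: [3.141, 0.0, -0.243]
force: [0.1, 0.4, 0.3]
grip_width: 0.024
time_s: 7.1
ee_pos: [0.5086, 0.3669, 0.1549]
eef_rot: [3.142, -0.0, -0.244]
force: [-0.5, 0.4, -2.0]
grip_width: 0.0239
[ 5.66489912e-01  5.08931165e-01  1.33818903e+00 -6.93859059e-05
  1.29446264e+00  2.38119803e+00] [0.50862848 0.36685563 0.15486858] [ 3.14155376e+00 -5.51344833e-05 -2.43892859e-01] 0.023921010544932206 [-0.46031005  0.38489909 -1.97983923]
```

View pics/s4.png

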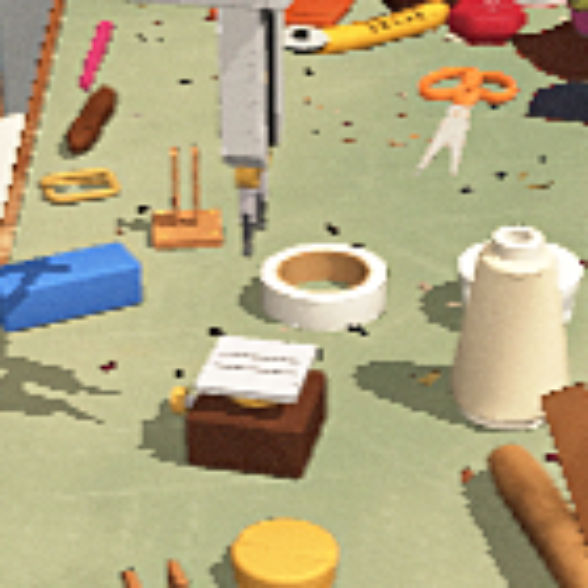

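View pics/w4.png

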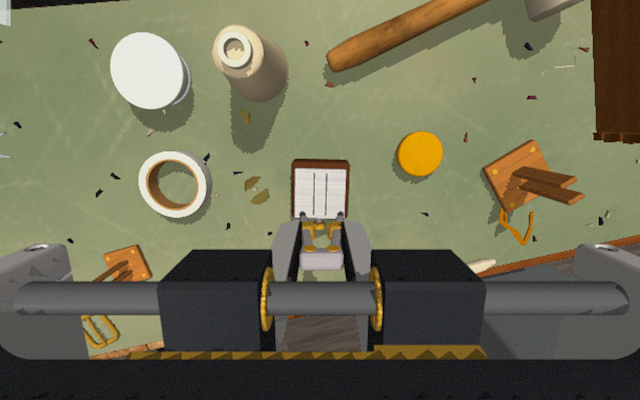

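```bash
python3 - <<'E'
from h import *
import pickle
c=pickle.load(open('w4.pkl','rb'))
x=c['img'][150:280,280:360]; cv2.imwrite('pics/w4c.png',cv2.resize(x,None,fx=6,fy=4.5,interpolation=cv2.INTER_NEAREST)[:,:,::-1])
g=cv2.cvtColor(c['img'],cv2.COLOR_RGB2GRAY).astype(float)
T=c['E']; 
for v in range(176,212,4):
    row=g[v,296:346]; k=np.arange(296,346); mids=[]
    for a,b in ((308,320),(321,333)):
        s=(k>=a)&(k<b); w=np.clip(np.median(row)-20-row[s],0,None); mids.append((w*k[s]).sum()/max(w.sum(),1e-9))
    P=[onplane(c,m,v,.048)[:2] for m in mids]; print(v,np.round(mids,2),np.mean(P,0).round(4),np.linalg.norm(P[0]-P[1]).round(4))
E
```

```text
176 [313.81 326.32] [0.5254 0.3635] 0.0121
180 [313.64 326.13] [0.5217 0.3646] 0.0121
184 [313.63 325.91] [0.5179 0.3657] 0.012
188 [313.64 325.84] [0.514  0.3667] 0.0119
192 [313.61 325.63] [0.5102 0.3677] 0.0118
196 [313.41 325.67] [0.5063 0.3688] 0.012
200 [313.42 325.64] [0.5023 0.3698] 0.0121
204 [313.4 325.4] [0.4984 0.3709] 0.0119
208 [313.34 325.41] [0.4944 0.3719] 0.012
```

View pics/w4c.png

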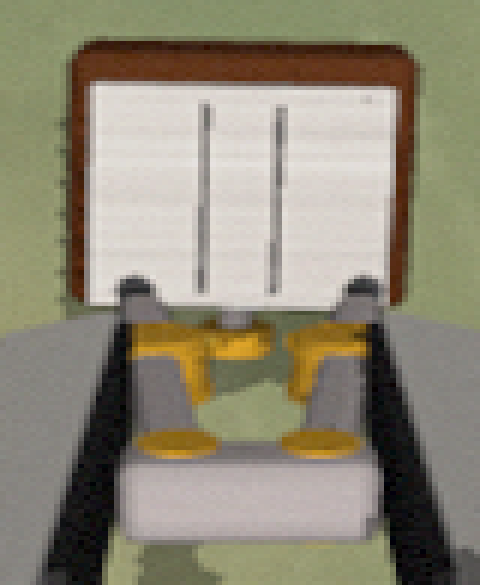

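```bash
python3 - <<'E'
from h import *
import pickle
s=pickle.load(open('s4.pkl','rb')); w=pickle.load(open('w4.pkl','rb'))
o=telemetry.get_obs(); T=T_tool(o); print(o['ee_pos'])
im=s['img'][135:195,290:350]; A=cv2.resize(im,None,fx=10,fy=10,interpolation=cv2.INTER_CUBIC)
wi=w['img'][190:290,270:370]; B=cv2.resize(wi,None,fx=6,fy=6,interpolation=cv2.INTER_CUBIC)
for nm,p in dict(tcp=(0,0,0),r=(0,.012,0),l=(0,-.012,0),ftr=(0,.018,.019),tipR12=(0,.006,.04),tipL12=(0,-.006,.04),bow=(0,0,-.046)).items():
    P=(T@np.append(p,1))[:3]; a=proj(s,P); b=proj(w,P); print(nm,np.round(a,1),np.round(b,1))
    col=(255,0,0) if 'tip' in nm else (0,0,255)
    cv2.circle(A,(int((a[0]-290+.5)*10),int((a[1]-135+.5)*10)),4,col,-1); cv2.circle(B,(int((b[0]-270+.5)*6),int((b[1]-190+.5)*6)),4,col,-1)
cv2.imwrite('pics/A.png',A[:,:,::-1]); cv2.imwrite('pics/B.png',B[:,:,::-1])
E
```

```text
[0.50870416 0.36694344 0.15495612]
tcp [320.  157.9] [320.5 230. ]
r [318.7 160.4] [339.3 230.1]
l [321.4 155.5] [301.8 230. ]
ftr [318.2 170.7] [346.3 220.9]
tipR12 [319.7 177.7] [328.4 212.4]
tipL12 [321.  175.1] [312.8 212.4]
bow [319.7 135.5] [320.3 261.6]
```

View pics/A.png

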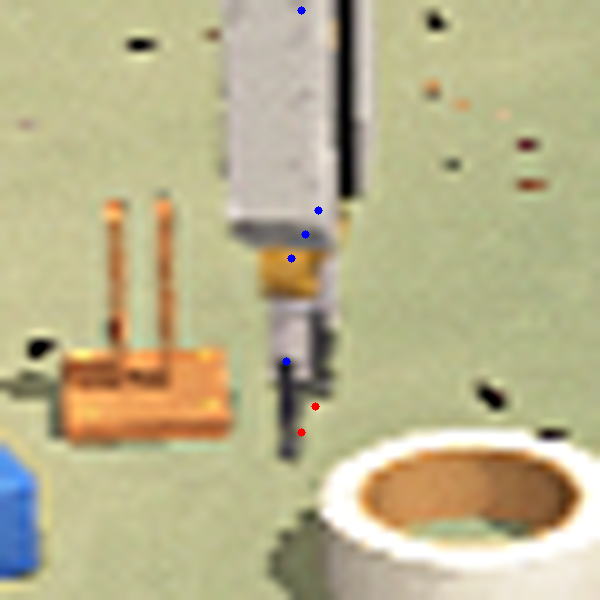

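View pics/B.png

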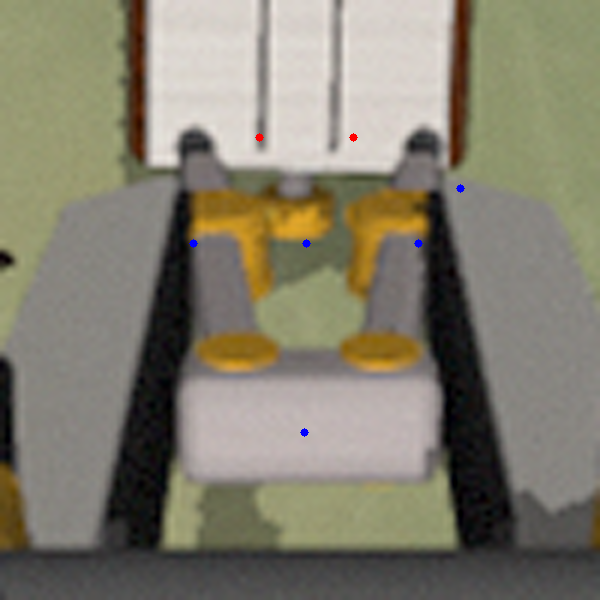

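```bash
python3 - <<'E'
from h import *
import pickle
s=pickle.load(open('s4.pkl','rb')); w=pickle.load(open('w4.pkl','rb'))
Ti=np.linalg.inv(T_tool(telemetry.get_obs()))
print('side: tool coords mm'); 
for u,v in [(317,145),(317,150),(317,155),(317,157),(317,158),(317,159),(318,160),(318,161),(318,163),(318,166),(318,170),(318,175),(318,179),(321,170),(321,173)]:
    print(u,v,s['img'][v,u],((Ti@np.append(dpt(s,u,v),1))[:3]*1000).round(1))
print('wrist')
for u,v in [(302,215),(340,215),(303,224),(338,224),(290,224),(350,224),(295,240),(350,240),(304,228),(336,228),(308,250),(320,262)]:
    print(u,v,w['img'][v,u],((Ti@np.append(dpt(w,u,v),1))[:3]*1000).round(1))
E
```

```text
side: tool coords mm
317 145 [199 193 181] [  0.   23.3 -36. ]
317 150 [200 189 179] [  0.1  24.6 -26.6]
317 155 [203 192 183] [  0.   24.9 -16.6]
317 157 [128 122 116] [ -0.9  21.4 -11. ]
317 158 [114 108 107] [-0.9 21.5 -9. ]
317 159 [143 121  96] [-1.7 18.2 -5.5]
318 160 [211 152  58] [-0.6 14.9 -2. ]
318 161 [197 142  60] [-0.6 15.2 -0.1]
318 163 [153 104  40] [-0.2 17.2  3.2]
318 166 [153 145 140] [-1.1 13.7 11.1]
318 170 [160 149 148] [-1.2 14.2 19.5]
318 175 [39 34 44] [-0.8 16.5 29.1]
318 179 [86 83 83] [-0.6 18.  37. ]
321 170 [71 70 68] [ -0.9 -10.3  30.7]
321 173 [88 88 80] [ -1.9 -14.2  39.3]
wrist
302 215 [89 82 86] [  1.3 -13.6  28.8]
340 215 [91 85 84] [ 2.2 14.  25.8]
303 224 [144 109  37] [  4.1 -11.1  -0.3]
338 224 [117  90  25] [ 4.  11.1  0.3]
290 224 [135 133 128] [  8.8 -17.9 -14.3]
350 224 [134 130 126] [  8.8  17.4 -14.2]
295 240 [63 64 64] [  8.1 -13.  -37.9]
350 240 [137 133 129] [  9.6  14.8 -41.7]
304 228 [188 145  71] [  3.3 -10.2  -5.7]
336 228 [180 143  78] [ 3.6  9.6 -6.3]
308 250 [197 145  32] [  4.6  -6.2 -42.5]
320 262 [193 184 178] [ -0.2  -0.2 -46. ]
```

The depth shows the fingertips end about 9 mm behind the reported TCP, not 19 mm ahead. So I'm pinching the legs above the rests, and the points are about 30 mm apart. I'll retrace the path exactly, set the dividers back in the stand and regrip about 28 mm lower.

```bash
python3 -m creep '[[[0.0,0.1,0],-0.1,0.255],[[0.02,0.35,0],-0.35,0.255],[[0.03,0.8,0],-0.75,0.255],[[0.06,1.3,0],-1.25,0.255],[[0.08,1.9,0],-1.8,0.255],[[0.11,2.5,0],-2.35,0.255],[[0.14,3.1,0],-2.9,0.255],[[0.16,3.6,0],-3.4,0.255],[[0.18,4.0,0],-3.75,0.255],[[0.19,4.25,0],-4.0,0.255],[[0.2,4.37,0],-4.1,0.255],[[0.2,4.37,0],-4.1,0.255]]' 25
python3 -m creep '[[[0,0,0],0,0.255],[[0,0,0],0,0.255],[[0,0,0],0,0.255]]'
python3 -c "
from h import *
import pickle
o=telemetry.get_obs(); print(o['qpos'],o['ee_pos'],o['eef_rot'],o['grip_width'],o['force'])
c=shot('side');pickle.dump(c,open('s5.pkl','wb'));cv2.imwrite('pics/s5.png',cv2.resize(c['img'][170:330,220:380],None,fx=3.75,fy=3.75)[:,:,::-1])
c=shot('wrist');pickle.dump(c,open('w5.pkl','wb'));cv2.imwrite('pics/w5.png',cv2.resize(c['img'][150:280,280:360],None,fx=4.5,fy=4.5)[:,:,::-1])"
```

```text
time_s: 8.4
ee_pos: [0.4656, 0.1524, 0.155]
eef_rot: [3.142, -0.0, 0.328]
force: [-0.1, 0.0, -1.6]
grip_width: 0.0239
time_s: 8.7
ee_pos: [0.4656, 0.1534, 0.1547]
eef_rot: [-3.142, 0.0, 0.329]
force: [-0.2, -0.3, 0.2]
grip_width: 0.0239
[2.43483426e-01 2.12430577e-01 1.74313643e+00 8.02485313e-05
 1.18615152e+00 1.48509702e+00] [0.46558415 0.15339011 0.15465238] [-3.14150777e+00  1.19045220e-04  3.29152621e-01] 0.02391386910684949 [-0.15389644 -0.3285014   0.17871942]
```

View pics/s5.png

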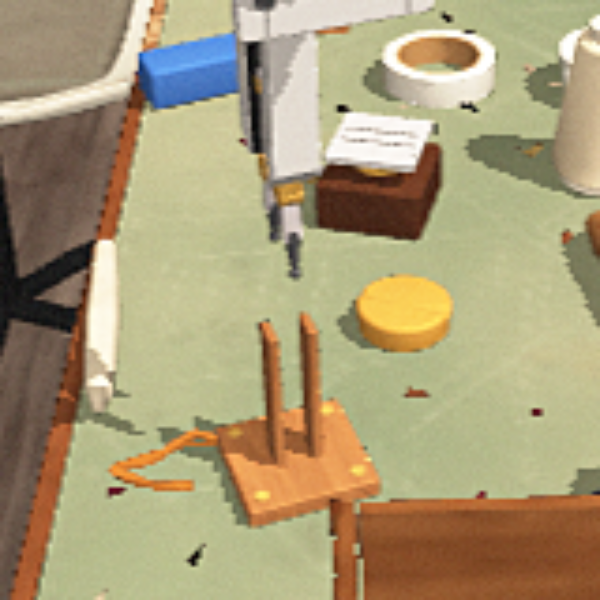

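View pics/w5.png

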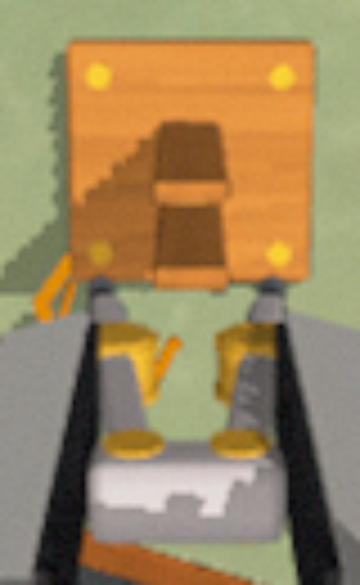

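```bash
python3 -m creep '[[[0,0,0.1],0,0.255],[[0,0,0.3],0,0.255],[[0,0,0.55],0,0.255],[[0,0,0.8],0,0.255],[[0,0,1.05],0,0.255],[[0,0,1.3],0,0.255],[[0,0,1.55],0,0.255],[[0,0,1.75],0,0.255],[[0,0,1.9],0,0.255],[[0,0,1.95],0,0.255],[[0,0,1.95],0,0.255]]' 25
python3 -c "
from h import *
import pickle
o=telemetry.get_obs(); print(o['ee_pos'],o['eef_rot'],o['grip_width'],o['force'])
c=shot('side');pickle.dump(c,open('s6.pkl','wb'));cv2.imwrite('pics/s6.png',cv2.resize(c['img'][220:320,240:340],None,fx=6,fy=6)[:,:,::-1])"
```

```text
time_s: 9.9
ee_pos: [0.4656, 0.153, 0.0571]
eef_rot: [-3.142, 0.0, 0.329]
force: [0.5, -0.4, -1.4]
grip_width: 0.0241
[0.46557262 0.15296623 0.05708319] [-3.14156612e+00  2.71403468e-04  3.28815019e-01] 0.024100988888677212 [ 0.48439202 -0.43669846 -1.36162198]
```

View pics/s6.png

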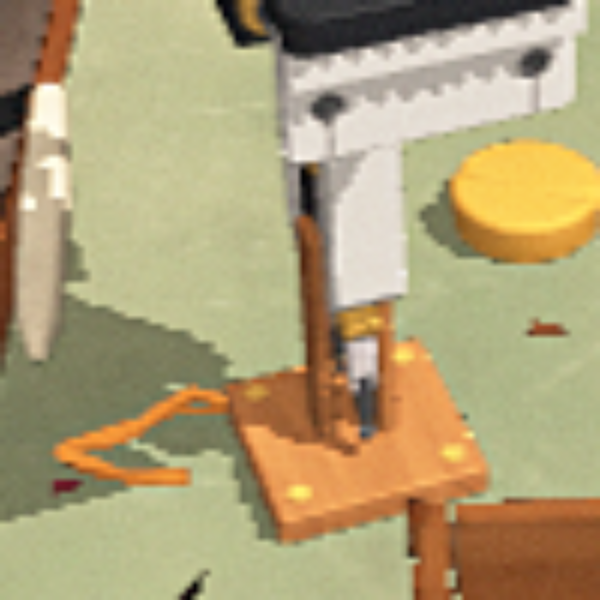

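```bash
python3 -m creep '[[[0,0,0.05],0,0.255],[[0,0,0.1],0,0.255],[[0,0,0.14],0,0.255],[[0,0,0.14],0,0.28],[[0,0,0.14],0,0.32],[[0,0,0.14],0,0.38],[[0,0,0.14],0,0.45],[[0,0,0.14],0,0.5],[[0,0,0.14],0,0.5]]' 25
python3 - <<'E'
from h import *
import pickle
w=pickle.load(open('w4.pkl','rb'))
T=np.array(w['hand_eye'])
def tl(u,v):
    d=np.array([(u-w['cx'])/w['f'],(v-w['cy'])/w['f'],1])*w['depth'][v,u]; return ((T[:3,:3]@d+T[:3,3])*1000).round(1)
for p in [(321,285),(321,298),(321,312),(220,260),(220,300),(220,340),(321,355),(250,255),(266,300),(321,375),(300,340)]: print(p,w['img'][p[1],p[0]],tl(*p))
o=telemetry.get_obs(); print(o['ee_pos'],o['grip_width'],o['force'])
c=shot('side');pickle.dump(c,open('s7.pkl','wb'));cv2.imwrite('pics/s7.png',cv2.resize(c['img'][220:320,240:340],None,fx=6,fy=6)[:,:,::-1])
c=shot('wrist');pickle.dump(c,open('w7.pkl','wb'));cv2.imwrite('pics/w7.png',cv2.resize(c['img'][150:350,220:420],None,fx=3,fy=3)[:,:,::-1])
E
```

```text
time_s: 10.85
ee_pos: [0.4656, 0.153, 0.0502]
eef_rot: [-3.142, 0.0, 0.329]
force: [-0.1, 0.2, -0.0]
grip_width: 0.0472
(321, 285) [70 70 69] [  27.8    0.3 -117.7]
(321, 298) [100 101 102] [  26.2    0.3 -120.6]
(321, 312) [88 85 85] [  22.2    0.3 -120.3]
(220, 260) [29 33 35] [  33.5  -24.5 -115.7]
(220, 300) [51 53 55] [  29.8  -21.  -127.4]
(220, 340) [48 51 51] [  19.6  -22.  -126.8]
(321, 355) [96 73 15] [  66.     0.3 -185.1]
(250, 255) [26 29 33] [  33.4  -17.9 -112.4]
(266, 300) [87 67 36] [  26.5  -12.4 -122.1]
(321, 375) [26 31 32] [  22.6    0.3 -139.6]
(300, 340) [79 70 63] [-793.2  -85.8  894.3]
[0.465561   0.15295828 0.05022325] 0.047216555430595226 [-0.0922999   0.17684809 -0.00343711]
```

View pics/s7.png

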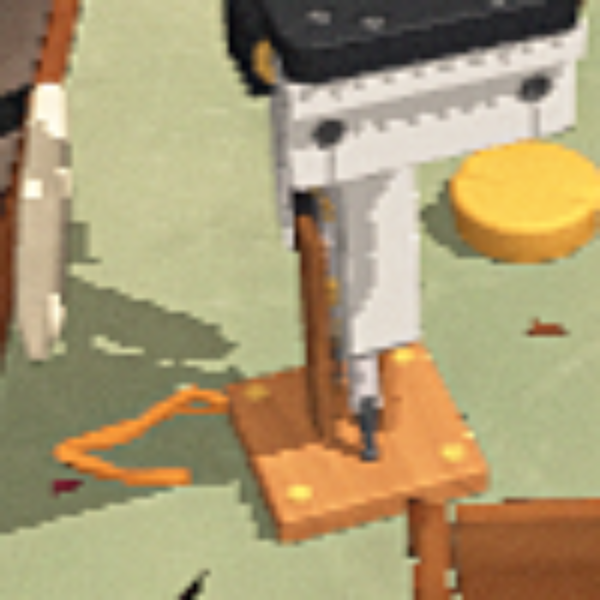

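View pics/w7.png

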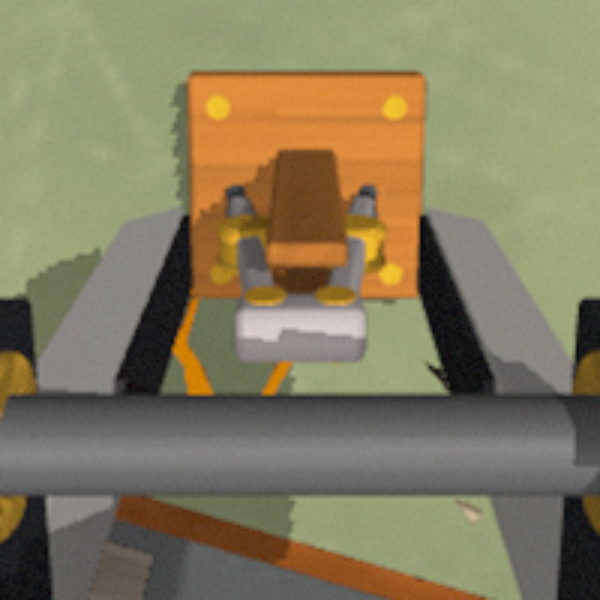

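```bash
python3 - <<'E'
from h import *
import pickle
s=pickle.load(open('s7.pkl','rb')); Ti=np.linalg.inv(T_tool(telemetry.get_obs()))
for v in range(266,282): print(v,s['img'][v,304],((Ti@np.append(dpt(s,304,v),1))[:3]*1000).round(1))
E
python3 -m creep '[[[0,0,0.08],0,0.5],[[0,0,0.18],0,0.5],[[0,0,0.28],0,0.5],[[0,0,0.38],0,0.5],[[0,0,0.47],0,0.5],[[0,0,0.53],0,0.5],[[0,0,0.53],0,0.5],[[0,0,0.53],0,0.5]]' 25
python3 - <<'E'
from h import *
import pickle
o=telemetry.get_obs(); print(o['ee_pos'],o['grip_width'],o['force'])
c=shot('side');pickle.dump(c,open('s8.pkl','wb'));cv2.imwrite('pics/s8.png',cv2.resize(c['img'][220:320,240:340],None,fx=6,fy=6)[:,:,::-1])
Ti=np.linalg.inv(T_tool(o)); s=c
for v in range(276,300,2): print(v,s['img'][v,304],((Ti@np.append(dpt(s,304,v),1))[:3]*1000).round(1))
E
```

```text
266 [230 222 212] [  0.1  37.  -36.3]
267 [228 220 209] [  0.3  36.1 -33.7]
268 [228 222 209] [  0.   36.8 -32.4]
269 [229 223 213] [  0.4  35.2 -29.2]
270 [227 216 206] [  0.4  35.  -27.1]
271 [228 222 213] [  0.2  35.5 -25.6]
272 [227 219 209] [ -0.  36. -24.]
273 [227 219 209] [  0.2  35.  -21.3]
274 [231 224 212] [ -0.2  36.  -20.2]
275 [228 220 209] [  0.2  34.4 -16.9]
276 [233 228 217] [ -0.6  37.  -17.2]
277 [229 225 219] [ -0.2  35.5 -14. ]
278 [136  90  61] [ 1.6 29.2 -6.5]
279 [191 105  51] [ 8.   7.3 14.5]
280 [193 114  61] [ 7.6  8.4 15.6]
281 [195 117  62] [ 7.4  8.9 17.3]
time_s: 11.75
ee_pos: [0.4656, 0.153, 0.0238]
eef_rot: [-3.142, -0.0, 0.329]
force: [0.4, -0.5, 1.0]
grip_width: 0.0469
[0.46564579 0.15298739 0.02378794] 0.046896222690837465 [ 0.38629456 -0.53708953  1.0135329 ]
276 [229 220 208] [ -0.6  36.8 -43.4]
278 [228 220 207] [ -0.8  37.  -39.7]
280 [230 221 213] [ -0.6  35.7 -34.7]
282 [228 221 211] [ -0.9  36.2 -31.1]
284 [229 222 210] [ -1.5  37.8 -28.6]
286 [227 220 209] [ -1.2  36.2 -23.2]
288 [229 222 210] [ -0.6  34.  -17.1]
290 [229 224 217] [ -1.8  37.3 -16.1]
292 [213 126  56] [ 6.7  8.3 14.7]
294 [233 149  83] [ 5.1 13.2 14.5]
296 [237 156  88] [ 3.8 16.8 15.5]
298 [228 152  84] [ 2.1 22.3 14.5]
```

View pics/s8.png

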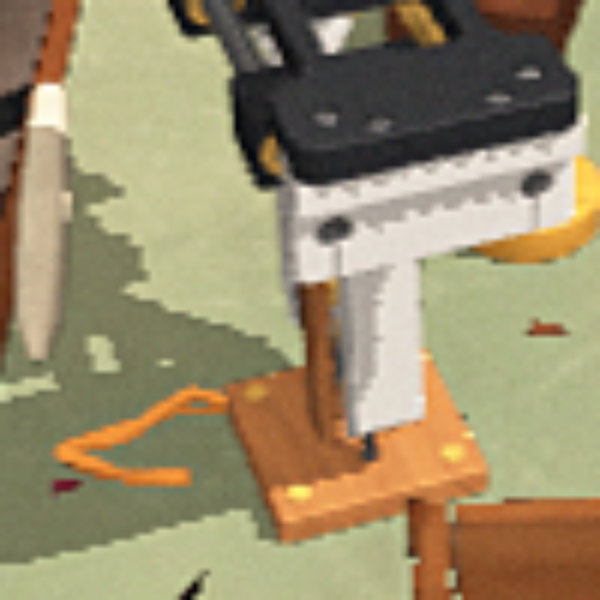

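```bash
python3 -m creep '[[[0,0,0],0,0.45],[[0,0,0],0,0.4],[[0,0,0],0,0.37],[[0,0,0],0,0.34],[[0,0,0],0,0.31],[[0,0,0],0,0.28],[[0,0,0],0,0.26],[[0,0,0],0,0.255],[[0,0,0],0,0.255],[[0,0,0],0,0.255]]' 25
python3 - <<'E'
from h import *
import pickle
o=telemetry.get_obs(); print(o['ee_pos'],o['grip_width'],o['force'])
E
```

```text
time_s: 12.8
ee_pos: [0.4655, 0.153, 0.0237]
eef_rot: [-3.142, 0.0, 0.329]
force: [-0.0, -0.5, -0.2]
grip_width: 0.024
[0.46554521 0.15296301 0.02370933] 0.023986679616601045 [-0.02011779 -0.45530555 -0.24778824]
```

```bash
python3 -m creep '[[[0,0,-0.1],0,0.255],[[0,0,-0.3],0,0.255],[[0,0,-0.6],0,0.255],[[0,0,-0.9],0,0.255],[[0,0,-1.2],0,0.255],[[0,0,-1.5],0,0.255],[[0,0,-1.8],0,0.255],[[0,0,-2.0],0,0.255],[[0,0,-2.1],0,0.255],[[0,0,-2.1],0,0.255],[[0,0,-2.1],0,0.255],[[0,0,-2.1],0,0.255]]' 25
python3 - <<'E'
from h import *
import pickle
o=telemetry.get_obs(); print(o['ee_pos'],o['eef_rot'],o['grip_width'],o['force'])
s=shot('side');pickle.dump(s,open('s9.pkl','wb')); w=shot('wrist');pickle.dump(w,open('w9.pkl','wb'))
a=cv2.resize(s['img'][190:310,240:340],None,fx=5,fy=5); b=cv2.resize(w['img'][150:280,280:360],None,fx=4.5,fy=4.615)
cv2.imwrite('pics/9.png',np.hstack([a[:585],b[:585]])[:,:,::-1])
E
```

```text
time_s: 14.0
ee_pos: [0.4653, 0.1529, 0.1281]
eef_rot: [-3.141, 0.001, 0.329]
force: [0.2, 0.2, -1.0]
grip_width: 0.0243
[0.4652865  0.1529019  0.12813122] [-3.14147019e+00  1.08744516e-03  3.28817733e-01] 0.024308568340969117 [ 0.16419747  0.15044537 -0.99010849]
```

View pics/9.png

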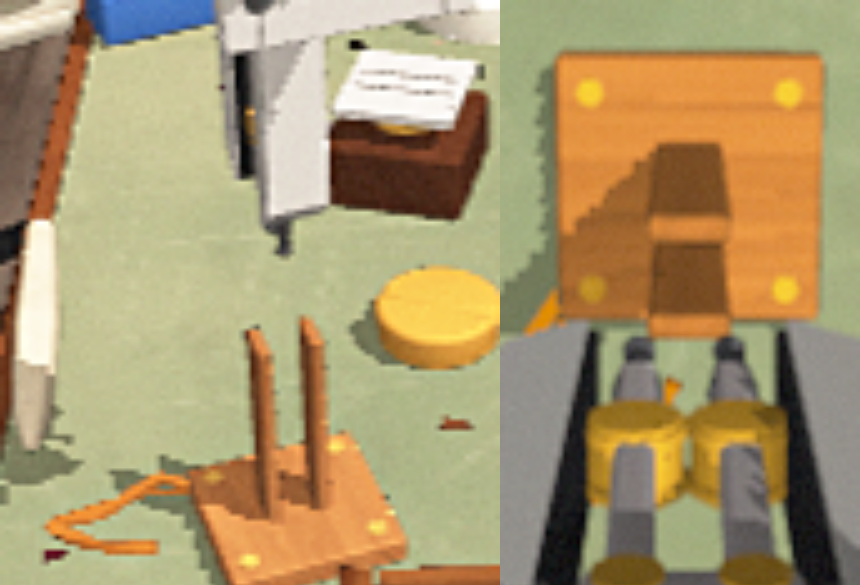

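Now the brass rests sit between the pads and the points are about 12–13 mm apart. Carrying to the gauge.

```bash
python3 -m creep '[[[0.05,-0.1,0],0.1,0.255],[[0.2,-0.3,0],0.4,0.255],[[0.4,-0.7,0],0.8,0.255],[[0.65,-1.15,0],1.3,0.255],[[0.95,-1.65,0],1.8,0.255],[[1.25,-2.15,0],2.3,0.255],[[1.55,-2.65,0],2.9,0.255],[[1.8,-3.1,0],3.4,0.255],[[2.0,-3.45,0],3.8,0.255],[[2.15,-3.68,0],4.0,0.255],[[2.2,-3.78,0],4.1,0.255],[[2.2,-3.78,0],4.1,0.255]]' 25
python3 -m creep '[[[0,0,0],0,0.255],[[0,0,0],0,0.255],[[0,0,0],0,0.255]]'
python3 - <<'E'
from h import *
import pickle
o=telemetry.get_obs(); print(o['ee_pos'],o['eef_rot'],o['grip_width'],o['force'])
s=shot('side');pickle.dump(s,open('s10.pkl','wb')); w=shot('wrist');pickle.dump(w,open('w10.pkl','wb'))
a=cv2.resize(s['img'][120:240,270:370],None,fx=5,fy=5); b=cv2.resize(w['img'][150:280,280:360],None,fx=4.5,fy=4.615)
cv2.imwrite('pics/10.png',np.hstack([a[:585],b[:585]])[:,:,::-1])
E
```

```text
time_s: 15.3
ee_pos: [0.5084, 0.3678, 0.1283]
eef_rot: [3.141, 0.0, -0.243]
force: [-0.3, 0.0, -1.3]
grip_width: 0.0243
time_s: 15.6
ee_pos: [0.5087, 0.3669, 0.129]
eef_rot: [-3.142, -0.0, -0.244]
force: [-0.3, 1.5, -1.1]
grip_width: 0.0239
[0.5087365  0.36689084 0.12895032] [-3.14152033e+00 -1.08514930e-04 -2.43982062e-01] 0.023911531681753834 [-0.33336783  1.50083498 -1.08035273]
```

View pics/10.png

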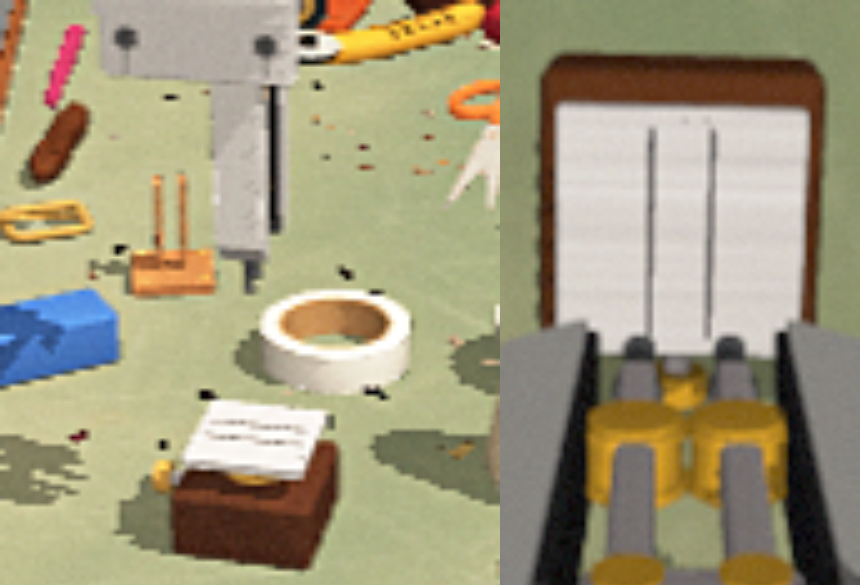

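```bash
python3 - <<'E'
from h import *
import pickle
c=pickle.load(open('w10.pkl','rb')); Ti=np.linalg.inv(T_tool(telemetry.get_obs()))
g=cv2.cvtColor(c['img'],cv2.COLOR_RGB2GRAY).astype(float); k=np.arange(640)
for v in range(180,226,6):
    mids=[]
    for a,b in ((306,319),(320,333)):
        s=(k>=a)&(k<b); w=np.clip(190-g[v,s],0,None); w[w<15]=0; mids.append((w*k[s]).sum()/max(w.sum(),1e-9))
    P=[(Ti@np.append(onplane(c,m,v,.049),1))[:2]*1000 for m in mids]; print(v,np.round(mids,2),np.round(P,1).tolist())
hsv=cv2.cvtColor(c['img'],cv2.COLOR_RGB2HSV)
m=((hsv[...,1]<45)&(hsv[...,2]>165)); vv,uu=np.mgrid[:400,:640]; m&=(uu>285)&(uu<355)&(vv>165)&(vv<222)
v,u=np.nonzero(m); P=np.array([(Ti@np.append(onplane(c,a,b,.049),1))[:2]*1000 for a,b in zip(u,v)]); print('plate y range at tool',np.percentile(P[:,1],[1,99]),np.percentile(P[:,0],[1,99]),cv2.minAreaRect(P.astype(np.float32)))
for u,v in ((310,225),(331,225),(310,228),(331,228),(310,226),(331,226)): print('tip',c['img'][v,u],((Ti@np.append(dpt(c,u,v),1))[:3]*1000).round(1))
# tip heights from side
s=pickle.load(open('s10.pkl','rb'))
for v in range(170,182): print(v,s['img'][v,320],((Ti@np.append(dpt(s,320,v),1))[:3]*1000).round(1))
for z in (.115,): print([(Ti@np.append(onplane(c,u,225,z),1))[:3]*1000 for u in (310.5,331.0)])
E
```

```text
180 [313.33 326.81] [[18.1, -6.5], [18.1, 5.4]]
186 [313.2  326.67] [[12.7, -6.6], [12.7, 5.3]]
192 [313.17 326.39] [[7.3, -6.7], [7.3, 5.0]]
198 [312.78 326.38] [[1.8, -7.1], [1.8, 5.1]]
204 [312.82 326.22] [[-3.8, -7.1], [-3.8, 4.9]]
210 [312.67 325.79] [[-9.4, -7.3], [-9.4, 4.6]]
216 [312.66 325.77] [[-15.0, -7.3], [-15.0, 4.6]]
222 [312.08 327.25] [[-20.7, -7.9], [-20.7, 5.9]]
plate y range at tool [-24.69697868  23.08521725] [-19.75745355  24.30662968] ((2.1729259490966797, -0.5385265350341797), (44.636024475097656, 48.4152717590332), 1.1910423040390015)
tip [45 49 50] [ 0.9 -7.   7.6]
tip [57 59 63] [1.2 6.9 6.8]
tip [97 88 87] [ 1.9 -6.7 -1.3]
tip [94 90 88] [ 2.2  6.6 -2.1]
tip [39 43 43] [ 1.2 -6.9  4.4]
tip [42 41 40] [1.4 6.8 4.1]
170 [110 105  95] [  4.6  22.  -10.7]
171 [120 112 107] [ 4.2 20.3 -7.7]
172 [69 67 68] [ 1.7 10.  -0.5]
173 [57 55 57] [1.4 8.9 2.1]
174 [73 71 76] [1.1 7.6 5. ]
175 [68 66 63] [1.3 8.7 6.6]
176 [136 136 109] [1.5 9.6 8.3]
177 [115 111 103] [ 1.5  9.8 10.4]
178 [112 107  89] [ 1.7 11.  12. ]
179 [193 194 147] [ -50.2 -211.7  127.6]
180 [186 189 142] [ -49.8 -209.6  129.4]
181 [184 181 138] [ -48.5 -203.8  129.3]
[array([-1.26414072, -6.89381922, 13.90215301]), array([-1.25727136,  7.15392221, 13.9007994 ])]
```

```bash
python3 -m creep '[[[0,-0.02,0.1],0.1,0.255],[[0,-0.02,0.3],0.15,0.255],[[0,-0.02,0.55],0.15,0.255],[[0,-0.02,0.8],0.15,0.255],[[0,-0.02,1.0],0.15,0.255],[[0,-0.02,1.1],0.15,0.255],[[0,-0.02,1.1],0.15,0.255],[[0,-0.02,1.1],0.15,0.255]]' 25
for i in 1 2 3 ; do python3 -m creep '[[[0,0,0],0,0.255]]' | grep -E 'time|force|ee_pos|grip'; done
python3 - <<'E'
from h import *
import pickle
s=shot('side');pickle.dump(s,open('s11.pkl','wb')); w=shot('wrist');pickle.dump(w,open('w11.pkl','wb'))
a=cv2.resize(s['img'][150:230,270:370],None,fx=5,fy=5); b=cv2.resize(w['img'][180:260,290:350],None,fx=5,fy=5)
cv2.imwrite('pics/11.png',np.hstack([a,b])[:,:,::-1])
E
```

```text
time_s: 16.5
ee_pos: [0.5091, 0.3685, 0.0741]
eef_rot: [-3.141, -0.0, -0.265]
force: [-0.5, 0.6, -1.2]
grip_width: 0.0243
time_s: 16.6
ee_pos: [0.5092, 0.3685, 0.0743]
force: [-0.1, -0.2, -0.7]
grip_width: 0.0235
time_s: 16.7
ee_pos: [0.5091, 0.3684, 0.0743]
force: [-0.1, 0.1, -1.5]
grip_width: 0.024
time_s: 16.8
ee_pos: [0.509, 0.3684, 0.0741]
force: [-0.1, 0.6, -1.9]
grip_width: 0.0241
```

View pics/11.png

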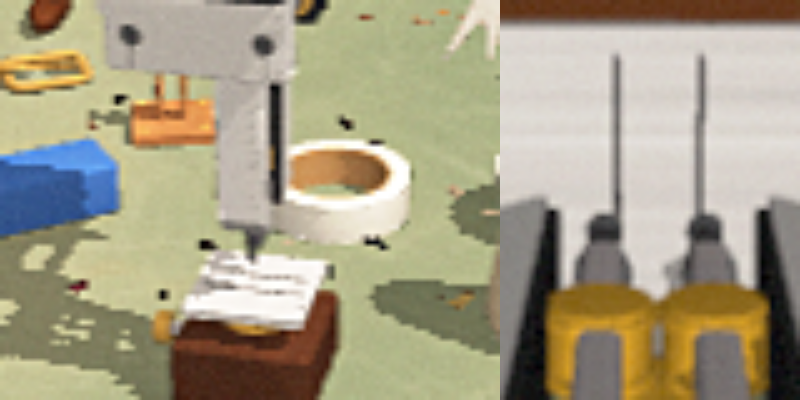

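Wrist crop: lines at x=615 and 699, points at 603 and 706, so the middles agree within about 0.3 mm. Now feeling downward.

```bash
f(){ grep -E 'time|force|ee_pos' | tr '\n' ' '; echo; }
python3 -m creep '[[[0,0,0.04],0,0.255],[[0,0,0.08],0,0.255],[[0,0,0.12],0,0.255],[[0,0,0.12],0,0.255]]' 25 | f
python3 -m creep '[[[0,0,0],0,0.255]]' |f
python3 -m creep '[[[0,0,0.02],0,0.255],[[0,0,0.02],0,0.255]]' |f
python3 -m creep '[[[0,0,0],0,0.255]]' |f
python3 -m creep '[[[0,0,0.02],0,0.255],[[0,0,0.02],0,0.255]]' |f
python3 -m creep '[[[0,0,0],0,0.255]]' |f
```

```text
time_s: 17.3 ee_pos: [0.5087, 0.3682, 0.0673] force: [-0.1, -0.1, -0.7] 
time_s: 17.4 ee_pos: [0.5089, 0.3683, 0.0677] force: [-0.1, -0.1, -1.5] 
time_s: 17.6 ee_pos: [0.5089, 0.3683, 0.0667] force: [-0.2, -0.4, -1.2] 
time_s: 17.7 ee_pos: [0.5089, 0.3683, 0.0668] force: [-0.5, 1.1, -0.5] 
time_s: 17.9 ee_pos: [0.5089, 0.3683, 0.0656] force: [0.1, -0.8, -2.2] 
time_s: 18.0 ee_pos: [0.5089, 0.3683, 0.0657] force: [0.2, -0.2, -1.0]
```

```bash
f(){ grep -E 'time|force|ee_pos' | tr '\n' ' '; echo; }
for i in 1 2 3; do 
python3 -m creep '[[[0,0,0.02],0,0.255],[[0,0,0.02],0,0.255]]' |f
python3 -m creep '[[[0,0,0],0,0.255]]' |f
done
```

```text
time_s: 18.2 ee_pos: [0.5088, 0.3683, 0.0646] force: [-0.2, -0.2, -1.1] 
time_s: 18.3 ee_pos: [0.5089, 0.3683, 0.0647] force: [-0.9, -0.2, -0.5] 
time_s: 18.5 ee_pos: [0.5089, 0.3683, 0.0636] force: [-0.5, -0.4, -1.6] 
time_s: 18.6 ee_pos: [0.5089, 0.3683, 0.0637] force: [0.3, -1.1, -0.8] 
time_s: 18.8 ee_pos: [0.5089, 0.3683, 0.0626] force: [-0.1, -1.4, -0.6] 
time_s: 18.9 ee_pos: [0.5089, 0.3683, 0.0627] force: [-0.6, -0.6, -0.8]
```

```bash
f(){ grep -E 'time|force|ee_pos' | tr '\n' ' '; echo; }
for i in 1 2; do 
python3 -m creep '[[[0,0,0.02],0,0.255],[[0,0,0.02],0,0.255]]' |f
python3 -m creep '[[[0,0,0],0,0.255]]' |f
done
python3 - <<'E'
from h import *
import pickle
s=shot('side'); w=shot('wrist');pickle.dump(s,open('s12.pkl','wb'))
a=cv2.resize(s['img'][170:230,285:345],None,fx=6.7,fy=6.7); b=cv2.resize(w['img'][180:260,290:350],None,fx=5,fy=5.025)
cv2.imwrite('pics/12.png',np.hstack([a[:402],b[:402]])[:,:,::-1])
E
```

```text
time_s: 19.1 ee_pos: [0.5089, 0.3683, 0.0616] force: [-0.9, 0.1, -1.0] 
time_s: 19.2 ee_pos: [0.5089, 0.3683, 0.0617] force: [-0.8, -1.1, -0.9] 
time_s: 19.4 ee_pos: [0.5089, 0.3683, 0.0606] force: [0.9, -0.1, -1.4] 
time_s: 19.5 ee_pos: [0.5089, 0.3683, 0.0607] force: [0.7, -0.1, -2.0]
```

View pics/12.png

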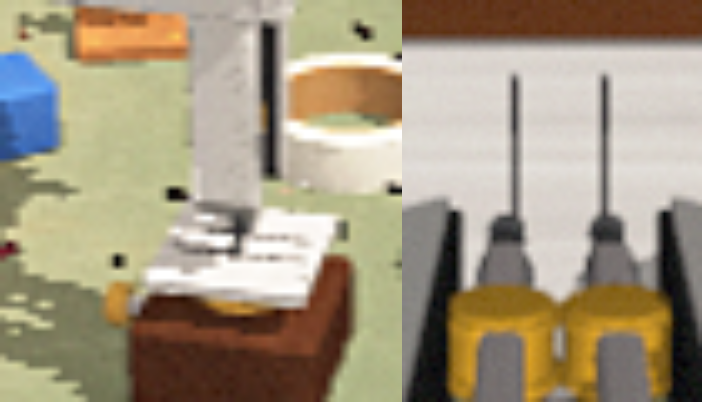

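```bash
f(){ grep -E 'time|force|ee_pos' | tr '\n' ' '; echo; }
for i in 1 2 3; do 
python3 -m creep '[[[0,0,0.02],0,0.255],[[0,0,0.02],0,0.255]]' |f
python3 -m creep '[[[0,0,0],0,0.255]]' |f
done
```

```text
time_s: 19.8 ee_pos: [0.509, 0.3684, 0.0598] force: [-0.3, 0.6, 0.9] 
time_s: 19.9 ee_pos: [0.509, 0.3684, 0.0598] force: [0.0, -0.4, -0.2] 
time_s: 20.1 ee_pos: [0.5089, 0.3684, 0.0588] force: [-0.2, 0.4, 1.1] 
time_s: 20.2 ee_pos: [0.5089, 0.3684, 0.0588] force: [-0.6, -0.4, 1.9] 
time_s: 20.4 ee_pos: [0.5089, 0.3683, 0.0577] force: [-0.1, 0.3, 1.8] 
time_s: 20.5 ee_pos: [0.509, 0.3684, 0.0578] force: [-0.0, -0.3, 1.0]
```

```bash
f(){ grep -E 'time|force|ee_pos|grip' | tr '\n' ' '; echo; }
for i in 1 2 3 4 5 6; do python3 -m creep '[[[0,0,0],0,0.255]]' |f; done
python3 - <<'E'
from h import *
import pickle
o=telemetry.get_obs(); print(o['eef_rot'],o['joint_vel'].round(4))
s=shot('side'); w=shot('wrist'); t=shot('top'); pickle.dump((s,w,t,o),open('f.pkl','wb'))
a=cv2.resize(s['img'][170:230,285:345],None,fx=6.7,fy=6.7); b=cv2.resize(w['img'][180:260,290:350],None,fx=5,fy=5.025)
cv2.imwrite('pics/13.png',np.hstack([a[:402],b[:402]])[:,:,::-1])
hsv=cv2.cvtColor(s['img'],cv2.COLOR_RGB2HSV); s0=pickle.load(open('side0.pkl','rb')); h0=cv2.cvtColor(s0['img'],cv2.COLOR_RGB2HSV)
for h in (h0,hsv):
    m=(h[...,0]>17)&(h[...,0]<28)&(h[...,1]>190)&(h[...,2]>150); m[:235]=0;m[270:]=0;m[:,:305]=0;m[:,350:]=0
    v,u=np.nonzero(m); print('wax px',u.mean(),v.mean())
Ti=np.linalg.inv(T_tool(o))
for p in ((310,224),(331,224),(310,226),(331,226)): print(w['img'][p[1],p[0]],((Ti@np.append(dpt(w,*p),1))[:3]*1000).round(1))
E
```

```text
time_s: 20.6 ee_pos: [0.5089, 0.3684, 0.0578] force: [-0.0, 0.4, 1.9] grip_width: 0.0243 
time_s: 20.7 ee_pos: [0.5089, 0.3683, 0.0578] force: [0.3, -0.0, 1.4] grip_width: 0.0244 
time_s: 20.8 ee_pos: [0.5089, 0.3684, 0.0578] force: [-0.2, 0.9, 2.1] grip_width: 0.0243 
time_s: 20.9 ee_pos: [0.5089, 0.3683, 0.0578] force: [-0.8, -0.3, 2.3] grip_width: 0.0242 
time_s: 21.0 ee_pos: [0.5089, 0.3683, 0.0577] force: [0.2, 0.0, 1.9] grip_width: 0.0243 
time_s: 21.1 ee_pos: [0.5089, 0.3684, 0.0578] force: [0.0, 0.1, 1.6] grip_width: 0.0241 
[-3.14153958e+00 -3.67255633e-05 -2.64594991e-01] [ 0.0016 -0.0006  0.0013 -0.0001  0.0006  0.0001]
wax px 335.0 259.5
wax px 332.0 260.75
[66 68 67] [ 1.1 -7.1  8.8]
[73 71 71] [1.3 6.9 8.2]
[44 39 41] [ 1.2 -6.9  4.5]
[47 42 46] [0.9 6.8 5.5]
```

View pics/13.png

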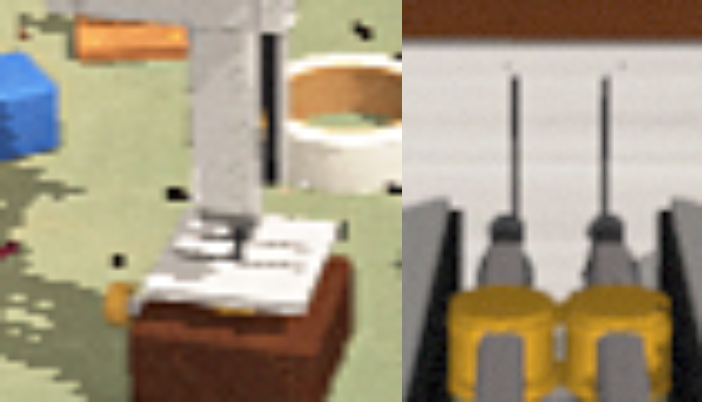

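```bash
f(){ grep -E 'time|force|ee_pos|grip' | tr '\n' ' '; echo; }
python3 -m creep '[[[0,0,0],0,0.253],[[0,0,0],0,0.25],[[0,0,0],0,0.25],[[0,0,0],0,0.25]]' 25 |f
for i in 1 2 3 4 5; do python3 -m creep '[[[0,0,0],0,0.25]]' |f; done
python3 - <<'E'
from h import *
import pickle
s=shot('side'); w=shot('wrist'); s0=pickle.load(open('side0.pkl','rb'))
for c in (s0,s):
    i=c['img'].astype(int); m=(i[...,0]-i[...,2]>90)&(i[...,1]-i[...,2]>55); m[:240]=0;m[270:]=0;m[:,:308]=0;m[:,346:]=0
    v,u=np.nonzero(m); print('wax px',u.mean().round(2),v.mean().round(2),m.sum(),onplane(c,u.mean(),v.mean(),.012).round(4))
b=cv2.resize(w['img'][180:260,290:350],None,fx=7,fy=7); cv2.imwrite('pics/14.png',b[:,:,::-1])
E
```

```text
time_s: 21.65 ee_pos: [0.5089, 0.3682, 0.0577] force: [0.5, -1.3, 2.0] grip_width: 0.0238 
time_s: 21.75 ee_pos: [0.5089, 0.3683, 0.0577] force: [0.5, -0.7, 1.5] grip_width: 0.0232 
time_s: 21.85 ee_pos: [0.5089, 0.3683, 0.0577] force: [0.6, -1.1, 2.0] grip_width: 0.0238 
time_s: 21.95 ee_pos: [0.5089, 0.3683, 0.0577] force: [0.4, -0.3, 1.9] grip_width: 0.0238 
time_s: 22.05 ee_pos: [0.5089, 0.3683, 0.0577] force: [-0.6, 0.3, 1.4] grip_width: 0.0239 
time_s: 22.15 ee_pos: [0.5089, 0.3683, 0.0578] force: [0.5, -0.4, 1.1] grip_width: 0.0236 
wax px 327.48 252.99 431 [0.5177 0.2503 0.012 ]
wax px 327.45 252.93 426 [0.5177 0.2505 0.012 ]
```

View pics/14.png

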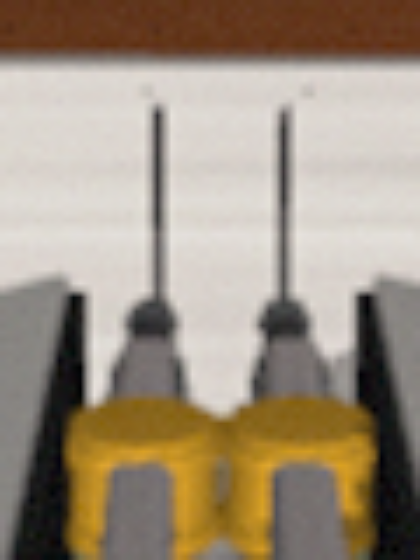

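The points are on the lines (153/283 px against 158/284), the width is 23.7 mm, the press is about 2.7 N over baseline, and the wax hasn't moved. Handing in.

```bash
python3 -c "
from h import *
print(ctrl.hand_in())"
```

```text
the job is handed in; nothing more can be done
None
```

I handed the job in at about 22 s, with the dividers still gripped, squeezed and resting lightly on the gauge lines. The interface reports no verdict.

**What happened:**
- **First grasp:** it was wrong. Depth readings showed the fingertips ending about 10 mm behind the reported tool point, not 19 mm ahead as stated. The fingers had therefore pinched the legs above the brass rests.
- **Mend:** I carried the dividers back into the stand, regripped about 26 mm lower on the rests, squeezed, lifted clear again (points about 114 mm up) and went back to the gauge.
- **Contact:** I felt downward in 1 mm steps. Contact came at a tool height of about 60 mm, which puts the plate near 46 to 47 mm. I then pressed about 2 mm further.

**Last checks:**

| Check | Result | Allowed |
|---|---|---|
| Width over the rests | 23.2 to 23.9 mm, so a gap of about 11.5 mm | gap 9.5 to 14.5 mm |
| Press on the plate | about 2.7 N above baseline, reading noise about ±0.5 N | 0.3 to 10 N |
| Middle of points off middle of lines, from the wrist image | about 0.3 mm | 4 mm |
| Angle to the lines | within about 1° | 0.25 rad (about 14°) |
| Wax cake | moved about 0.2 mm | 30 mm |

**One disagreement:** depth readings on the leg ends, taken before a final small squeeze of about 0.5 mm, suggested a gap nearer 13.8 mm than the 12.4 mm given by finger width. Either value falls in the window after that squeeze.

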